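# Shut the loaded bench oven, drop open the empty one

### The arm

A 6-joint arm with a two-finger parallel gripper is mounted at the origin on a cart in front of the work surface, level with it; the furniture and walls round the work are solid. World frame = base frame: x ahead of the robot, y to its left, z up, the work surface at z = 0. Lengths are in m, angles in rad, forces in N, time in s.
With the tool pointing down it reaches from about 0.35 to 0.775 m from the base axis. Payload 7.3 kg.
Tool frame: the origin (TCP) lies at the centre of the arm's flange, where the gripper is bolted on; the fingertips stand 178 mm ahead of it and the grasp point (between the pads) lies 159 mm ahead of it; z points along the fingers, y is the line along which they close (so a half turn about z gives the same grasp; the last joint's range is limited). The gripper opens to 92 mm and grips with 3 to 60 N. Pads are 19 mm wide; open, the fingers measure 130 mm over their backs; the gripper's body (75 mm by 190 mm) begins 47 mm behind the grasp point.
Start: joints at [-1.27, 0.342, 1.524, -0, 1.275, -0.146], TCP at [0.227, -0.473, 0.405] pointing down, gripper open.
Joint ranges: [-2.53, 2.53], [-0.77, 2.02], [0.04, 2.7], [-1, 4.14], [0.28, 2.66], [-3.11, 3.11]. Speed limits (rad/s): [2.57, 2.57, 3.14, 3.14, 3.14, 3.14].

### API

Orientations are given as [roll, pitch, yaw] about the fixed x, y, z axes, in that order (R = Rz(yaw) Ry(pitch) Rx(roll)).
In Python, from cell import telemetry, vision, ticket gives the robot as it stands.
- The arm moves only by the shell command python3 -m crank 'ROWS' [FORCE]. ROWS is JSON, a list of rows, each a list of 5 numbers: the gripper command: -1 is shut, 1 is fully open, values between are in proportion, then the shift along the tool's x, y, z in mm, then the turn about the tool's z in rad. In form: [[fingers, dx, dy, dz, roll], ...]. A call has 1 to 12 rows; each row is the pose to reach, as a shift and turn from the pose commanded when the call began, along the tool's axes at that moment; what a row does not reach only later rows make up. A row lasts 1/12 s, in which the tool goes at most 41.7 mm and 7.16 degrees, less where a joint would pass 70% of its speed; a pose out of reach is approached as far as the arm can. A call with a gripper value outside its range is refused whole. The fingers move at their own pace and stop on an object; FORCE is the grip in N (left out, the last holds). Time passes only in rows, so rows that repeat a pose let the fingers close. It gives the time, the measured TCP pose, the force, the opening and the grip force at its end, in the units of the state.
- telemetry.observe(): the state, without advancing time (a new reading comes with each control period).
- vision.read_camera(name): name is "scene" or "top" or "wrist"; returns (picture, depth): 480x640x3 uint8, red, green, blue; 480x640 float32, m along the optical axis (not along the pixel's ray), 0 where there is no reading.
- vision.get_calibration(name): a dict with "camera_matrix" (3x3 intrinsics, pixels), "rvec" (rotation vector, rad) and "tvec" (3), from world to camera coordinates, as OpenCV has them. Camera axes: x right, y down, z forward; pixel columns grow to the right and rows downward; lengths in m; the calibration is good to about 2 mm. A picture is of the moment at which its call begins: read the wrist's pose just before it. get_calibration takes no time and is no camera call; for the wrist camera it gives the pose at the moment of the call.
- ticket.hand_in(): hands the job in; it is judged then, once.
The state is a dict: "time": time; "qpos": joint angles; "qvel": joint speeds; "joint_efforts": joint torques, N m; "tool_pos": TCP position; "tool_rot": TCP orientation; "contact_force": force on the tool from outside, world axes, zero at the start; "torque": the same for the moment, N m; "opening": finger opening in m; "grip_force": force on a finger pad.
Only numpy, scipy, OpenCV 4.12 (cv2) and the standard library are available. Lean on these libraries where they do the work, as an engineer would, in place of code of your own. Each camera call takes 0.05 s, during which the arm holds its last target. There are 200 camera calls.

### The job

Two small white drying ovens stand side by side on the bench. The one whose door hangs open has petri dishes in it: push its door up until it is fully shut. The other one is shut and empty: pull its door right down to the stop, so that it can air. Let go of both doors.

Things in the scene. Friction and masses are not known exactly. Their poses are not given: they have to be found in the camera images.
- loaded_door (a joint): Open door of the oven with a dish stack inside. White oven 120 deep, 168 wide, 150 mm high (left or right of the pair); door: grey-framed window 132 wide, 100 high, 8 thick, hinged at its bottom edge 40 mm above the bench. Value in rad: 0 upright and shut, grows as its top comes forward and down, stop at 1.40. Starts at 1.0 to 1.4. The stiff hinge holds it anywhere; 1 to 4 N at the grip move it.
- loaded_grip (a point): Grip of that door: black tongue 24 mm wide along the hinge, 12 thick, rising 60 past the door's top edge. Point 20 mm from its end, 140 mm from the hinge line, 6 mm outside it. Frame turns with the door: z from hinge to tongue end, y along the hinge, x into the oven when shut. Hold it across y from above; it can pivot between fingers. Point height: 180 mm shut, about 58 fully down.
- empty_door (a joint): Door of the other oven, same build and size, same stiff hinge and joint values (0 shut, 1.40 fully down at its stop, 10 degrees short of level). Starts shut (0 to 0.04). The oven is empty; a flat white timer lies at the back of its roof, clear of the grip.
- empty_grip (a point): Grip of the empty oven's door: same black tongue, same point and frame as the other grip. Shut, the tongue stands straight up, its point 30 mm above the oven's flat roof and 6 mm in front of it (0.18 m above the bench).

How it is judged:
At the end, for the whole second after the job is handed in: The door of the oven with the dishes is shut (within 0.10 rad of upright), the door of the empty oven is down at its stop (past 1.25 rad of 1.40), and both doors are at rest (value of joint loaded_door below 0.1 rad and value of joint empty_door above 1.25 rad and velocity of joint loaded_door between -0.05 and 0.05 rad/s and velocity of joint empty_door between -0.05 and 0.05 rad/s); the robot touches nothing.
It also fails if it takes over 58 s, if anything falls off the work surface, if the arm or the gripper's body presses on something with over 40 N, if the wrist force passes 120 N, or if a joint passes its speed limit or range.

## Working session

There is one attempt and no reset: what is moved stays moved. The work goes in short steps, Python scripts to look and compute and a shell command to move; the robot and the scene stay as the last step left them, time stands still between calls to the robot, and variables do not carry over. Pictures are saved under pics/ and viewed, at most 10 in all, crops included, and the job is handed in when it is done.

```bash
mkdir -p pics; ls; cat > h.py <<'E'
import numpy as np,cv2
from cell import telemetry,vision,ticket
def cam(n):
    c=vision.get_calibration(n);p,d=vision.read_camera(n)
    K=np.array(c["camera_matrix"]);R=cv2.Rodrigues(np.array(c["rvec"],float))[0];t=np.array(c["tvec"],float).ravel()
    return p,d,K,R,t
def pts(d,K,R,t):
    v,u=np.mgrid[:480,:640]
    X=np.stack([(u-K[0,2])/K[0,0]*d,(v-K[1,2])/K[1,1]*d,d],-1)
    return (X-t)@R
E
python3 - <<'E'
from h import *
for n in("scene","top"):
    p,d,K,R,t=cam(n);cv2.imwrite(f"pics/{n}.png",p[...,::-1]);np.savez(f"{n}.npz",p=p,d=d,K=K,R=R,t=t)
    print(n,-R.T@t,R[2])
s=telemetry.observe();print(s)
E
```

```text
pics
scene [0.03040375 0.53001181 0.76023635] [ 0.61373291 -0.34479391 -0.71024578]
top [0.30057792 0.11466722 0.95065717] [ 0.31533547  0.10747579 -0.94287459]
{'time': 0.1, 'qpos': array([-1.26998689e+00,  3.42624057e-01,  1.52491064e+00,  3.11554973e-05,
        1.27542046e+00, -1.45999188e-01]), 'qvel': array([-0.00121824, -0.00125189, -0.00365751, -0.00057793, -0.00117215,
       -0.00158761]), 'joint_efforts': array([ 1.45068796e-03, -4.32002378e+01, -2.44695336e+01,  7.18148053e-02,
        5.26445266e-02, -4.82162329e-05]), 'tool_pos': array([ 0.22683409, -0.47332943,  0.40413314]), 'tool_rot': array([-3.14024897e+00, -2.27696731e-04,  4.46799378e-01]), 'contact_force': array([ 0.54931651,  0.63393418, -0.2153185 ]), 'torque': array([ 0.02545863, -0.00608575,  0.01139425]), 'grip_force': 0.0, 'opening': 0.09199772918465918}
```

View pics/scene.png

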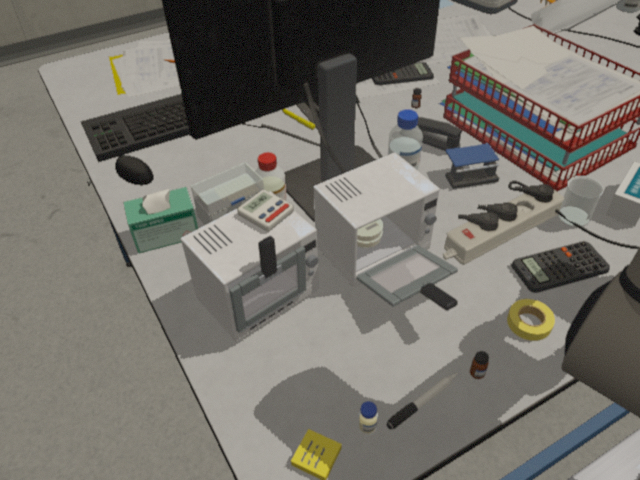

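View pics/top.png

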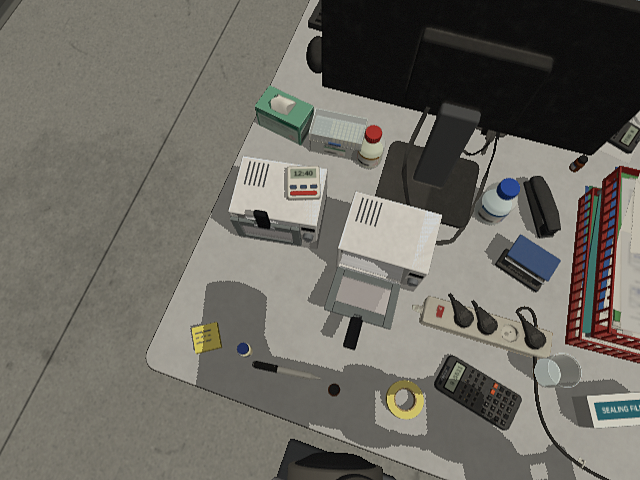

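The scene view shows the empty (left, shut) oven with its tongue at (267,255), and the loaded (right) oven with its tongue at (439,296). In the top view these tongues are at (262,219) and (353,333).

```bash
python3 - <<'E'
from h import *
for n,rois in(("scene",dict(E=(255,232,280,278),L=(415,278,462,312))),("top",dict(E=(250,205,274,232),L=(340,312,366,352)))):
    z=np.load(n+".npz");p,d=z["p"],z["d"];P=pts(d,z["K"],z["R"],z["t"])
    for k,(a,b,c,e) in rois.items():
        m=np.zeros((480,640),bool);m[b:e,a:c]=1
        m&=(p.max(2)<50)&(d>0)&(P[...,2]>(.13 if k=="E" else .03))
        Q=P[m];Q=Q[np.linalg.norm(Q-np.median(Q,0),axis=1)<.05]
        u,s,v=np.linalg.svd(Q-Q.mean(0),full_matrices=False)
        print(n,k,len(Q),Q.mean(0).round(4),Q.min(0).round(3),Q.max(0).round(3),"ax",v[0].round(3))
        pr=(Q-Q.mean(0))@v[0];print("  ends",(Q.mean(0)+np.percentile(pr,2)*v[0]).round(3),(Q.mean(0)+np.percentile(pr,98)*v[0]).round(3))
    # roofs
    m=((abs(P[...,2]-.15)<.006)&(p.min(2)>110)).astype(np.uint8)
    nn,l,st,_=cv2.connectedComponentsWithStats(m)
    for i in range(1,nn):
        if st[i,4]>1500:
            r=cv2.minAreaRect((P[l==i][:,:2]*1000).astype(np.float32));print(n,"roof",st[i,:4],r,cv2.boxPoints(r).round().tolist())
E
```

```text
scene E 462 [0.5566 0.323  0.17  ] [0.553 0.311 0.133] [0.562 0.333 0.202] ax [ 0.024 -0.018 -1.   ]
  ends [0.556 0.324 0.201] [0.557 0.322 0.136]
scene L 205 [0.4349 0.107  0.076 ] [0.406 0.094 0.062] [0.465 0.115 0.084] ax [-0.966 -0.069  0.25 ]
  ends [0.464 0.109 0.069] [0.408 0.105 0.083]
scene roof [465  35 175  89] ((741.9210815429688, -420.30810546875), (303.0517883300781, 243.8128662109375), 4.346913814544678) [[582.0, -310.0], [600.0, -553.0], [902.0, -530.0], [884.0, -287.0]]
scene roof [314 152 126  79] ((623.694091796875, 94.77638244628906), (124.13316345214844, 170.35427856445312), 1.9446619749069214) [[559.0, 178.0], [565.0, 8.0], [689.0, 12.0], [683.0, 182.0]]
scene roof [181 208 136  79] ((633.1432495117188, 318.0619201660156), (123.0067138671875, 169.09417724609375), 9.363760948181152) [[559.0, 391.0], [586.0, 225.0], [708.0, 245.0], [680.0, 411.0]]
top E 227 [0.559  0.3173 0.1786] [0.554 0.308 0.134] [0.569 0.331 0.203] ax [0.032 0.04  0.999]
  ends [0.558 0.316 0.139] [0.56  0.318 0.202]
top L 404 [0.4384 0.1013 0.0755] [0.409 0.089 0.063] [0.474 0.114 0.086] ax [-0.964 -0.027  0.265]
  ends [0.469 0.102 0.067] [0.41  0.101 0.083]
top roof [228 156 100  71] ((634.0105590820312, 317.6977233886719), (121.37796783447266, 168.3192596435547), 9.010275840759277) [[561.0, 391.0], [587.0, 225.0], [707.0, 244.0], [681.0, 410.0]]
top roof [615 178  25 156] ((733.465576171875, -323.75250244140625), (300.4476318359375, 42.72038269042969), 6.439037799835205) [[582.0, -319.0], [587.0, -362.0], [885.0, -328.0], [880.0, -286.0]]
top roof [338 192 104  83] ((623.5409545898438, 93.85318756103516), (120.89924621582031, 167.43594360351562), 2.390483856201172) [[560.0, 175.0], [567.0, 8.0], [687.0, 13.0], [680.0, 180.0]]
```

Measured positions, all consistent with the given sizes:
- **Loaded door:** about 1.31 rad, grip near (0.425, 0.104, 0.071), oven yaw about 0.038.
- **Empty door:** grip near (0.563, 0.320, 0.18), oven yaw about 0.16.

I'm moving to above the loaded grip.

```bash
python3 -m crank '[[1,428,-435,0,0.409],[1,428,-435,0,0.409],[1,428,-435,0,0.409],[1,428,-435,0,0.409],[1,428,-435,0,0.409],[1,428,-435,0,0.409],[1,428,-435,0,0.409],[1,428,-435,0,0.409],[1,428,-435,0,0.409],[1,428,-435,0,0.409],[1,428,-435,0,0.409],[1,428,-435,0,0.409]]'
```

```text
time: 1.1
tool_pos: [0.3886, 0.0004, 0.4047]
tool_rot: [3.141, -0.0, 0.038]
contact_force: [1.2, -0.7, 0.2]
opening: 0.0918
grip_force: 0.0
```

```bash
python3 -m crank '[[1,40,-102,0,0],[1,40,-102,0,0],[1,40,-102,0,0],[1,40,-102,0,0],[1,40,-102,0,0],[1,40,-102,0,0]]'
python3 - <<'E'
from h import *
p,d,K,R,t=cam("wrist");P=pts(d,K,R,t)
cv2.imwrite("pics/w1.png",p[...,::-1])
m=((p.max(2)<50)&(P[...,2]>.045)&(P[...,2]<.1)&(abs(P[...,0]-.43)<.06)&(abs(P[...,1]-.104)<.05))
Q=P[m];print(len(Q),Q.mean(0),np.percentile(Q,2,axis=0),np.percentile(Q,98,axis=0))
print(telemetry.observe()["tool_pos"])
E
```

```text
time: 1.6
tool_pos: [0.4245, 0.1014, 0.4043]
tool_rot: [3.141, 0.001, 0.038]
contact_force: [0.0, 0.1, 0.3]
opening: 0.0917
grip_force: 0.0
2670 [0.43976325 0.10307804 0.07478584] [0.41058235 0.09075447 0.06579603] [0.46809891 0.15210105 0.08300639]
[0.42451162 0.10094118 0.40446693]
```

View pics/w1.png

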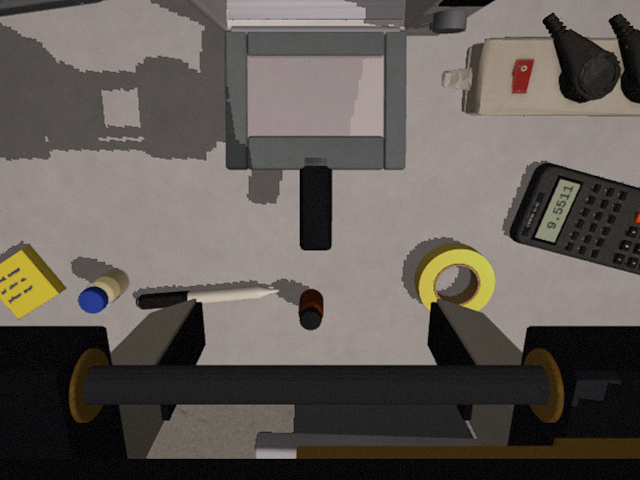

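The wrist view shows the tongue at (316,208), centred between the fingers with nothing in the way of the descent. I'm going down to grip it.

```bash
python3 -m crank '[[1,0,0,40,0],[1,0,0,80,0],[1,0,0,120,0],[1,0,0,150,0],[1,0,0,175,0],[1,0,0,175,0],[-1,0,0,175,0],[-1,0,0,175,0],[-1,0,0,175,0],[-1,0,0,175,0],[-1,0,0,175,0],[-1,0,0,175,0]]' 12
python3 -m crank '[[-1,0,0,0,0],[-1,0,0,0,0],[-1,0,0,0,0]]'
python3 - <<'E'
import numpy as np
# arc waypoints (tool dx, dz) from th0=1.31
f=lambda a:np.array([-140*np.sin(a)-6*np.cos(a),140*np.cos(a)-6*np.sin(a)])
for th0,ths in((1.31,np.linspace(1.31,-.03,25)),(0.0,np.linspace(0,1.42,25))):
    for a in ths: v=f(a)-f(th0);print(round(a,2),v[0].round(),-v[1].round(),end=" | ")
    print()
E
```

```text
time: 2.65
tool_pos: [0.425, 0.1017, 0.2305]
tool_rot: [3.142, -0.002, 0.038]
contact_force: [0.1, 0.4, -0.5]
opening: 0.0562
grip_force: 0.0
time: 2.9
tool_pos: [0.4248, 0.1017, 0.2298]
tool_rot: [3.141, -0.0, 0.038]
contact_force: [0.2, -0.2, -0.6]
opening: 0.0364
grip_force: 0.0
1.31 0.0 -0.0 | 1.25 2.0 -8.0 | 1.2 4.0 -15.0 | 1.14 7.0 -22.0 | 1.09 10.0 -30.0 | 1.03 14.0 -37.0 | 0.98 18.0 -43.0 | 0.92 22.0 -50.0 | 0.86 27.0 -56.0 | 0.81 32.0 -62.0 | 0.75 37.0 -68.0 | 0.7 42.0 -73.0 | 0.64 48.0 -78.0 | 0.58 55.0 -83.0 | 0.53 61.0 -88.0 | 0.47 68.0 -92.0 | 0.42 75.0 -95.0 | 0.36 82.0 -99.0 | 0.3 89.0 -101.0 | 0.25 96.0 -104.0 | 0.19 104.0 -106.0 | 0.14 112.0 -108.0 | 0.08 119.0 -109.0 | 0.03 127.0 -109.0 | -0.03 135.0 -110.0 | 
0.0 0.0 -0.0 | 0.06 -8.0 1.0 | 0.12 -16.0 2.0 | 0.18 -25.0 3.0 | 0.24 -33.0 5.0 | 0.3 -41.0 8.0 | 0.36 -48.0 11.0 | 0.41 -56.0 14.0 | 0.47 -63.0 18.0 | 0.53 -70.0 22.0 | 0.59 -77.0 27.0 | 0.65 -84.0 32.0 | 0.71 -90.0 38.0 | 0.77 -96.0 44.0 | 0.83 -101.0 50.0 | 0.89 -106.0 56.0 | 0.95 -111.0 63.0 | 1.01 -115.0 70.0 | 1.06 -119.0 77.0 | 1.12 -123.0 85.0 | 1.18 -126.0 93.0 | 1.24 -128.0 101.0 | 1.3 -131.0 109.0 | 1.36 -132.0 117.0 | 1.42 -133.0 125.0 |
```

```bash
python3 -m crank '[[-1,0,0,0,0],[-1,0,0,0,0],[-1,0,0,0,0],[-1,0,0,0,0],[-1,0,0,0,0]]' 12
python3 -m crank '[[-1,1,0,-4,0],[-1,2,0,-8,0],[-1,4,0,-15,0],[-1,7,0,-22,0],[-1,10,0,-30,0],[-1,14,0,-37,0],[-1,18,0,-43,0],[-1,22,0,-50,0],[-1,27,0,-56,0],[-1,32,0,-62,0],[-1,37,0,-68,0],[-1,42,0,-73,0]]'
```

```text
time: 3.32
tool_pos: [0.4248, 0.1017, 0.2297]
tool_rot: [-3.141, 0.0, 0.038]
contact_force: [-0.5, 1.5, -0.2]
opening: 0.0238
grip_force: 12.0
time: 4.32
tool_pos: [0.4672, 0.1033, 0.3033]
tool_rot: [-3.141, 0.0, 0.038]
contact_force: [-1.0, 3.8, -5.0]
opening: 0.0233
grip_force: 12.0
```

```bash
python3 -m crank '[[-1,6,0,-5,0],[-1,13,0,-10,0],[-1,19,0,-15,0],[-1,26,0,-19,0],[-1,33,0,-22,0],[-1,40,0,-26,0],[-1,47,0,-28,0],[-1,54,0,-31,0],[-1,62,0,-33,0],[-1,70,0,-35,0],[-1,77,0,-36,0],[-1,82,0,-36,0]]'
python3 -m crank '[[-1,3,0,0,0],[-1,6,0,0,0],[-1,9,0,0,0],[-1,9,0,0,0],[-1,9,0,0,0]]'
python3 - <<'E'
from h import *
p,d,K,R,t=cam("scene")
cv2.imwrite("pics/s2.png",p[...,::-1])
E
```

```text
time: 5.32
tool_pos: [0.5496, 0.1064, 0.3399]
tool_rot: [-3.141, -0.001, 0.038]
contact_force: [-4.5, 3.9, 7.6]
opening: 0.0241
grip_force: 12.0
time: 5.73
tool_pos: [0.5587, 0.1068, 0.3404]
tool_rot: [-3.141, -0.004, 0.038]
contact_force: [-1.0, 4.5, 5.6]
opening: 0.0241
grip_force: 12.0
```

View pics/s2.png

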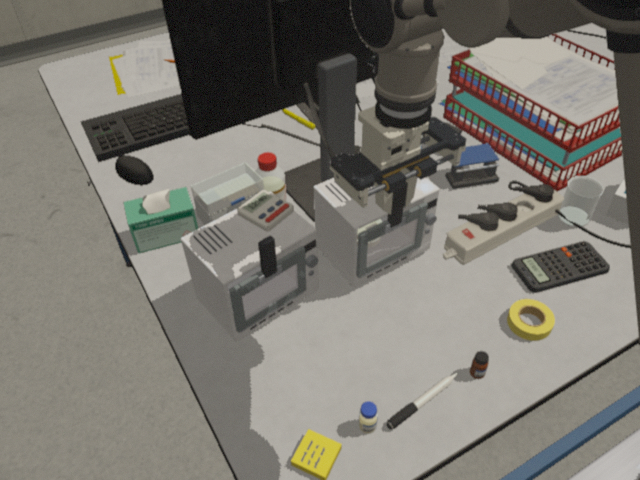

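The scene view shows the loaded door upright at about (395,245), but there is no clear force from the stop yet. I'm pushing a little further until there is.

```bash
python3 -m crank '[[-1,2,0,0,0],[-1,4,0,0,0],[-1,4,0,0,0],[-1,4,0,0,0]]'
python3 -m crank '[[-1,2,0,0,0],[-1,4,0,0,0],[-1,4,0,0,0],[-1,4,0,0,0]]'
```

```text
time: 6.12
tool_pos: [0.5621, 0.1069, 0.3403]
tool_rot: [-3.142, -0.002, 0.038]
contact_force: [-4.2, 4.0, 7.6]
opening: 0.0241
grip_force: 12.0
time: 6.45
tool_pos: [0.5645, 0.1071, 0.3398]
tool_rot: [3.141, 0.004, 0.038]
contact_force: [-12.7, 2.5, 9.8]
opening: 0.0235
grip_force: 12.0
```

The force reads 12.7 N against the stop, so the door is shut. I'm releasing it, rising, and moving above the empty grip.

```bash
python3 -m crank '[[1,-3,0,0,0],[1,-3,0,0,0],[1,-3,0,0,0],[1,-3,0,0,0],[1,-3,0,0,0],[1,-3,0,0,0],[1,-3,0,-20,0],[1,-3,0,-50,0],[1,-3,0,-75,0],[1,-3,0,-75,0],[1,-3,0,-75,0]]'
python3 -m crank '[[1,6,-40,0,-0.122],[1,6,-80,0,-0.122],[1,6,-120,0,-0.122],[1,6,-160,0,-0.122],[1,6,-190,0,-0.122],[1,6,-213,0,-0.122],[1,6,-213,0,-0.122],[1,6,-213,0,-0.122]]'
python3 - <<'E'
from h import *
for n in("wrist","scene"):
    p,d,K,R,t=cam(n);P=pts(d,K,R,t)
    cv2.imwrite(f"pics/{n}3.png",p[...,::-1])
    for nm,c in(("E",(.563,.32)),("L",(.56,.105))):
        m=((p.max(2)<50)&(P[...,2]>.16)&(P[...,2]<.21)&(abs(P[...,0]-c[0])<.03)&(abs(P[...,1]-c[1])<.03))
        Q=P[m]
        if len(Q)>20:print(n,nm,len(Q),Q.mean(0),np.percentile(Q,2,axis=0),np.percentile(Q,98,axis=0))
s=telemetry.observe();print(s["tool_pos"],s["tool_rot"])
E
```

```text
time: 7.37
tool_pos: [0.5629, 0.1068, 0.4151]
tool_rot: [3.141, -0.004, 0.038]
contact_force: [-0.4, -0.1, -0.3]
opening: 0.0903
grip_force: 0.0
time: 8.03
tool_pos: [0.5602, 0.321, 0.4116]
tool_rot: [3.14, 0.003, 0.162]
contact_force: [0.3, -0.1, -0.1]
opening: 0.0915
grip_force: 0.0
wrist E 2061 [0.5648292  0.32150192 0.18905902] [0.55706535 0.31060932 0.161774  ] [0.56886796 0.3322786  0.20106742]
scene E 322 [0.55644843 0.32290348 0.18267672] [0.55366401 0.31232883 0.16103842] [0.56040903 0.33216148 0.20213986]
scene L 26 [0.55236132 0.11313212 0.17388246] [0.55022473 0.10222404 0.160772  ] [0.5558557  0.11892108 0.19400336]
[0.56079029 0.31921222 0.41248636] [3.14048690e+00 1.94886474e-03 1.59380198e-01]
```

View pics/scene3.png

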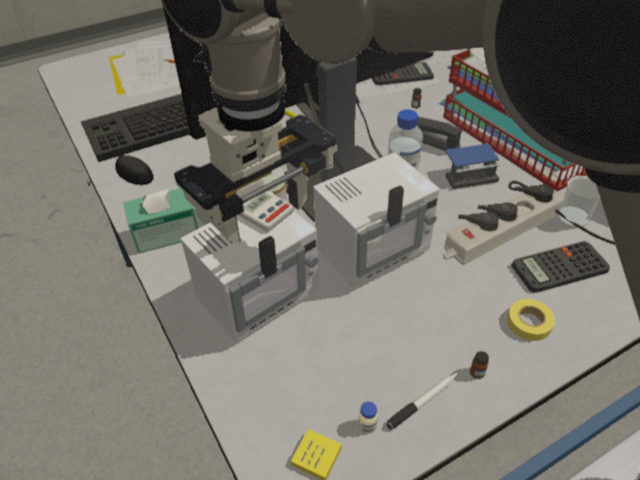

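View pics/wrist3.png

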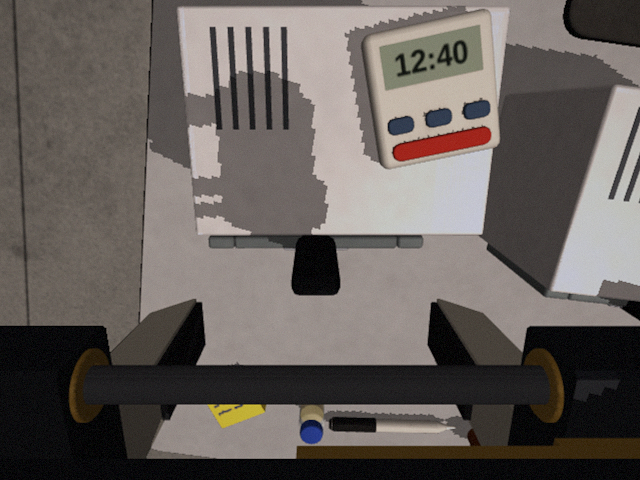

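The scene view shows the loaded door shut, with its tongue upright at (396,205). In the wrist view the empty tongue is centred at (316,262) and the timer is clear of it. I'm descending to grip it, and also locating the vial.

```bash
python3 - <<'E'
from h import *
z=np.load("top.npz");P=pts(z["d"],z["K"],z["R"],z["t"]);print(P[349,243],P[368,265],P[340,205])
E
python3 -m crank '[[1,2,-1,25,0],[1,2,-1,50,0],[1,2,-1,73,0],[1,2,-1,73,0],[-1,2,-1,73,0],[-1,2,-1,73,0],[-1,2,-1,73,0],[-1,2,-1,73,0],[-1,2,-1,73,0],[-1,2,-1,73,0],[-1,2,-1,73,0],[-1,2,-1,73,0]]' 12
python3 -m crank '[[-1,0,0,0,0],[-1,0,0,0,0],[-1,0,0,0,0],[-1,0,0,0,0],[-1,0,0,0,0],[-1,0,0,0,0],[-1,0,0,0,0]]'
```

```text
[0.34446897 0.28701472 0.04966585] [0.32675703 0.23948868 0.01615079] [0.33763115 0.37121984 0.01471821]
time: 9.13
tool_pos: [0.5624, 0.3213, 0.3408]
tool_rot: [3.142, -0.0, 0.16]
contact_force: [0.6, 1.1, 0.4]
opening: 0.0429
grip_force: 0.0
time: 9.72
tool_pos: [0.5624, 0.3214, 0.3406]
tool_rot: [-3.141, -0.0, 0.16]
contact_force: [0.2, 2.5, -0.4]
opening: 0.0239
grip_force: 12.0
```

```bash
python3 -m crank '[[-1,-4,0,0,0],[-1,-8,0,1,0],[-1,-16,0,2,0],[-1,-25,0,3,0],[-1,-33,0,5,0],[-1,-41,0,8,0],[-1,-48,0,11,0],[-1,-56,0,14,0],[-1,-63,0,18,0],[-1,-70,0,22,0],[-1,-77,0,27,0],[-1,-84,0,32,0]]'
python3 -m crank '[[-1,-6,0,6,0],[-1,-12,0,12,0],[-1,-17,0,18,0],[-1,-22,0,24,0],[-1,-27,0,31,0],[-1,-31,0,38,0],[-1,-35,0,45,0],[-1,-39,0,53,0],[-1,-42,0,61,0],[-1,-44,0,69,0],[-1,-46,0,77,0],[-1,-47,0,83,0]]'
```

```text
time: 10.72
tool_pos: [0.479, 0.3077, 0.3087]
tool_rot: [-3.142, -0.001, 0.16]
contact_force: [3.1, 2.4, -1.1]
opening: 0.0238
grip_force: 12.0
time: 11.72
tool_pos: [0.432, 0.3001, 0.224]
tool_rot: [3.141, 0.004, 0.16]
contact_force: [-6.1, 1.2, 2.7]
opening: 0.024
grip_force: 12.0
```

```bash
python3 -m crank '[[-1,-1,0,3,0],[-1,-1,0,6,0],[-1,-1,0,8,0],[-1,-1,0,8,0],[-1,-1,0,8,0]]'
```

```text
time: 12.13
tool_pos: [0.4309, 0.3, 0.216]
tool_rot: [3.141, 0.005, 0.16]
contact_force: [-7.1, 0.7, -1.2]
opening: 0.0239
grip_force: 12.0
```

```bash
python3 -m crank '[[-1,0,0,2,0],[-1,0,0,4,0],[-1,0,0,4,0],[-1,0,0,4,0]]'
```

```text
time: 12.47
tool_pos: [0.4307, 0.2999, 0.212]
tool_rot: [3.14, 0.005, 0.16]
contact_force: [-8.1, 1.2, -1.1]
opening: 0.0237
grip_force: 12.0
```

```bash
python3 -m crank '[[1,0,0,0,0],[1,0,0,0,0],[1,0,0,0,0],[1,0,0,0,0],[1,0,0,0,0],[1,0,0,0,0],[1,0,0,-40,0],[1,0,0,-80,0],[1,0,0,-120,0],[1,0,0,-160,0],[1,0,0,-190,0],[1,0,0,-190,0]]'
python3 - <<'E'
from h import *
p,d,K,R,t=cam("wrist");P=pts(d,K,R,t);cv2.imwrite("pics/w4.png",p[...,::-1])
m=((p.max(2)<50)&(P[...,2]>.045)&(P[...,2]<.11)&(abs(P[...,0]-.44)<.06)&(abs(P[...,1]-.30)<.04))
Q=P[m];c=np.array([np.cos(.16),np.sin(.16)]);s=Q[:,:2]@c;f=np.polyfit(s,Q[:,2],1);print(len(Q),Q.mean(0),"theta",np.pi/2-np.arctan(-f[0]),np.percentile(Q,[2,98],axis=0))
i=s<np.percentile(s,10);print("tip z",Q[i,2].mean())
p,d,K,R,t=cam("scene");cv2.imwrite("pics/s4.png",p[...,::-1])
E
```

```text
time: 13.47
tool_pos: [0.4329, 0.3006, 0.4107]
tool_rot: [-3.138, -0.013, 0.16]
contact_force: [1.1, -0.1, -0.4]
opening: 0.0914
grip_force: 0.0
2463 [0.4496432  0.30253417 0.0618505 ] theta 1.4030608972192704 [[0.41864835 0.28956398 0.05621845]
 [0.4809509  0.31507042 0.0674511 ]]
tip z 0.06666585209394693
```

View pics/s4.png

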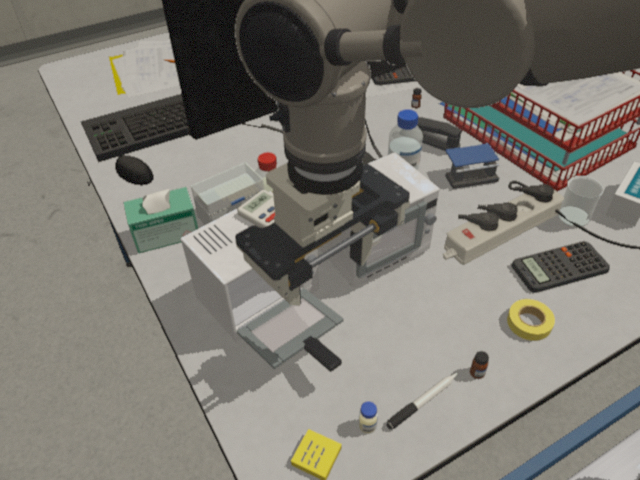

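The scene view shows the empty door fully down, with its tongue at (323,353) and a measured angle of 1.40 rad. The loaded door is still shut and the gripper is clear of everything, so I'm handing in.

```bash
python3 -m crank '[[1,0,0,0,0],[1,0,0,0,0],[1,0,0,0,0]]'; python3 -c "
from cell import ticket
print(ticket.hand_in())"
```

```text
time: 13.82
tool_pos: [0.4321, 0.3001, 0.4021]
tool_rot: [3.141, 0.003, 0.16]
contact_force: [0.3, -0.5, -1.3]
opening: 0.0916
grip_force: 0.0
the job is handed in; nothing more can be done
None
```

The job is handed in at 13.8 s: the loaded oven's door is pushed shut against its stop, the empty oven's door is down at its stop (measured 1.40 rad), and the gripper has let go of both; the hand-in gave no verdict.

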